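# Rescue a mis-threaded spawn jar lid in the mushroom house

## Task

The yellow lid on one of the two spawn jars is sitting high because its thread has not caught. Without lifting it off, turn it back (anticlockwise seen from above) until its pointer meets the green mark and it drops into the thread, then screw it forward (clockwise) until its pointer is at the red mark, leave it fully down and let go. Leave the blue lid on the other jar alone: that one is already shut.

Things in the scene. Friction and masses are not known exactly. Their poses are not given: they have to be found in the camera images.
- lid_grip (a point): Yellow lid, 80 g: disc 76 mm wide, 6 thick, with a grip bar on top 56 long (own x), 16 thick (own y), 36 high. Point: on the lid's axis inside the bar, 25 above the disc, 11 below the bar's top; grip the 16 mm here. +z up, +x towards the black pointer. Starts 11.5 mm high, lugs on the thread ring, pointer 35 to 60 degrees clockwise of the green mark; 3.5 mm sideways play.
- jar_open_mark (a point): Green mark (9 x 12 mm) on the white collar (100 mm wide) of the yellow lid's jar, which is fixed in a steel holder. Point: on the collar's top, 125 mm above the bench, 45 from the jar's axis; +x points outward from the axis, +z up. With the pointer within 12 degrees of it the lid drops 11.5 mm, if free by its weight, if gripped when lowered.
- jar_home_mark (a point): Red mark (9 x 12 mm) on the same collar, same height and radius, 60 degrees clockwise (from above) of the green one; axes parallel to the green mark's. Once dropped, the lid turns level and freely clockwise to here (no further descent); an end stop comes about 8 degrees later. Home: grip point 31 mm above the collar's top (42.5 at the start), pointer at red.
- shut_lid_tip (a point): A blue lid of the same shape, already shut on a second, like jar: a bystander, to be left as it is. The point is the pointer end of its grip bar, 28 mm out from the lid's axis along its own +x, 156 mm above the bench; +z up.
Mind the look-alikes: they are no part of the job. Of the things shaped like the part that bears lid_grip, the yellow one is meant.

How it is judged (in metres and radians):
On the way:
1. turned back, the yellow lid has dropped into the thread with its pointer near the green mark (z of lid_grip in the frame of jar_home_mark below 0.036 m and y of jar_open_mark in the frame of lid_grip between -0.022 and 0.022 m and x of jar_open_mark in the frame of lid_grip above 0.02 m), for 0.1 s.
At the end, for the whole second after the job is handed in: The yellow lid is down on the collar (its grip point less than 35 mm above the collar's top, level within 5 degrees), its black pointer at the red mark within 16 mm sideways (about 20 degrees), and the pointer end of the blue lid is within 10 mm of where it was (z of lid_grip in the frame of jar_home_mark below 0.035 m and y of jar_home_mark in the frame of lid_grip between -0.016 and 0.016 m and x of jar_home_mark in the frame of lid_grip above 0.02 m and angle between lid_grip's own z axis and vertical below 0.09 rad and distance of shut_lid_tip from where it was at the start of the episode below 0.01 m); the robot touches nothing.
It fails at once if the yellow lid is lifted off (more than about 17 mm above where it started) (z of lid_grip in the frame of jar_home_mark above 0.06 m).
It fails at once if the blue lid is moved or turned, its pointer end by more than 10 mm (distance of shut_lid_tip from where it was at the start of the episode above 0.01 m).
It also fails if it takes over 38 s, if anything falls off the work surface, if the arm or the gripper's body presses on something with over 40 N, if the wrist force passes 120 N, or if a joint passes its speed limit or range.

## Robot

A 6-joint arm with a two-finger parallel gripper is mounted at the origin on the work surface. World frame = base frame: x ahead of the robot, y to its left, z up, the work surface at z = 0. Lengths are in m, angles in degrees, forces in N, time in s.
With the tool pointing down it reaches from about 0.275 to 0.75 m from the base axis. Payload 10.2 kg.
Tool frame: the origin (TCP) lies at the centre of the arm's flange, where the gripper is bolted on; the fingertips stand 166 mm ahead of it and the grasp point (between the pads) lies 147 mm ahead of it; z points along the fingers, y is the direction in which the jaws open and shut (so a half turn about z gives the same grasp; the last joint's range is limited). The gripper opens to 88 mm and grips with 3 to 60 N. Pads are 18 mm wide; open, the fingers measure 123 mm over their backs; the gripper's body (75 mm by 187 mm) begins 45 mm behind the grasp point.
Start: joints at [58.934, 17.928, 85.812, -0, 76.261, -12.8], TCP at [0.165, 0.499, 0.405] pointing down, gripper open.
Joint ranges: [-168.41, 168.41], [-55.51, 124.54], [10.69, 146.95], [-70.63, 250.63], [1, 178], [-165.06, 165.06]. Speed limits (degrees/s): [136.94, 136.94, 172.46, 180, 180, 180].

## Interface

Orientations are given as [roll, pitch, yaw] about the fixed x, y, z axes, in that order (R = Rz(yaw) Ry(pitch) Rx(roll)).
In Python, from cell import * gives the robot as it stands.
- The arm moves only by the tool play_rows, never from a script. Its argument "targets" is one flat list of numbers, 7 for each row, row after row: the shift along the tool's x, y, z in m, then the turn, a rotation vector about the tool's x, y, z in rad, then the finger opening in m, from 0 to 0.0881. A call has 1 to 20 rows; each row shifts and turns the pose as measured when the row begins, along the tool's axes as they then stand; what a row does not reach is not made up. A row lasts 1/12 s, in which the tool goes at most 41.7 mm and 7.16 degrees, less where a joint would pass 70% of its speed; a pose out of reach is approached as far as the arm can. A call is refused whole if a number of a shift passes 0.0417 or a number of a turn 0.125, either way. A call with a gripper value outside its range is refused whole. The fingers move at their own pace and stop on an object; the grip force is fixed at half the most. Time passes only in rows, so rows that do not move let the fingers close. It gives the time, the measured TCP pose, the force and the opening at its end, in the units of the state.
- get_obs(): the state, without advancing time (a new reading comes with each control period).
- snapshot(name): name is "scene" or "top"; returns the picture (480x640x3 uint8, red, green, blue); there is no depth.
- get_calibration(name): a dict with "fx", "fy", "cx", "cy" (pixels), "view" (4x4, takes a point from world to camera coordinates). Camera axes: x right, y down, z forward; pixel columns grow to the right and rows downward; lengths in m; the calibration is good to about 2 mm. A picture is of the moment at which its call begins. get_calibration takes no time and is no camera call.
- sign_off(): hands the job in, once; it reports no verdict.
The state is a dict: "time_s": time; "joint_positions": joint angles; "qvel": joint speeds; "joint_torque": joint torques, N m; "tcp_pos": TCP position; "tool_rot": TCP orientation; "ft_force": force on the tool from outside, world axes, zero at the start; "wrist_torque": the same for the moment, N m; "grip_width": opening from 0.0 (shut) to 1.0 (fully open).
Only numpy, scipy, OpenCV 4.12 (cv2) and the standard library are available. Lean on these libraries where they do the work, as an engineer would, in place of code of your own. Each camera call takes 0.05 s, during which the arm holds its last target. There are 200 camera calls.

## Working session

There is one attempt and no reset: what is moved stays moved. The work goes in short steps, Python scripts to look and compute and a tool call to move; the robot and the scene stay as the last step left them, time stands still between calls to the robot, and variables do not carry over. Pictures are saved under pics/ and viewed, about 8 in all and at most 12, crops included, and the job is handed in when it is done.

Besides the shell and the picture viewer there is one more tool, called after "Request:" by a JSON object that holds its "fn" and its "kwargs". play_rows: Moves the arm, as the interface text tells. Its arguments: {"type":"object","properties":{"targets":{"type":"array"}},"required":["targets"]}

```bash
mkdir -p pics; python3 - <<'E'
from cell import *
import cv2,numpy as np
o=get_obs();print({k:o[k] for k in('time_s','tcp_pos','tool_rot','ft_force','grip_width')})
for n in('scene','top'):
    im=snapshot(n);cv2.imwrite(f'pics/{n}0.png',im[:,:,::-1]);c=get_calibration(n);print(n,c['fx'],c['cx'],c['cy'],np.round(c['view'],4).tolist())
E
```

```text
{'time_s': 0.0, 'tcp_pos': array([0.16454906, 0.49851427, 0.40415513]), 'tool_rot': array([-1.79928747e+02, -1.46679917e-02,  1.61733700e+02]), 'ft_force': array([ 0.04346049, -0.23420676, -0.32809969]), 'grip_width': 1.0020892792406424}
scene 465.1754091479331 319.0774098135358 242.6874464668201 [[-0.6119, 0.7907, 0.0173, 0.3257], [0.4496, 0.3658, -0.8149, -0.1468], [-0.6507, -0.4909, -0.5793, 1.1502], [0.0, 0.0, 0.0, 1.0]]
top 440.90684997494157 322.8773520770878 240.42891107318556 [[-0.0803, -0.9968, -0.0055, 0.0561], [-0.9676, 0.0793, -0.2396, 0.5547], [0.2393, -0.0139, -0.9708, 0.6898], [0.0, 0.0, 0.0, 1.0]]
```

View pics/top0.png

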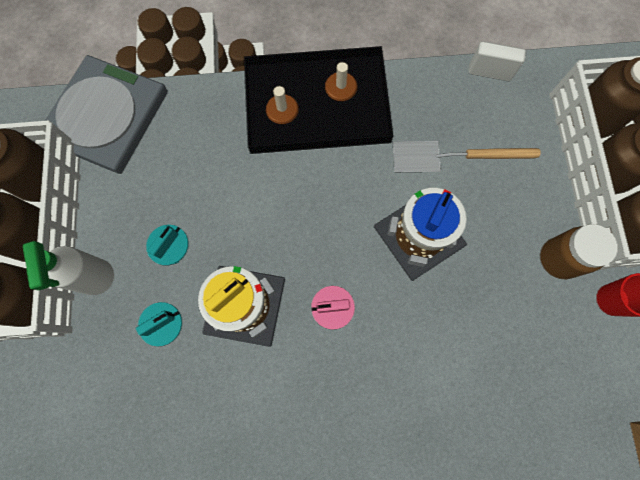

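View pics/scene0.png

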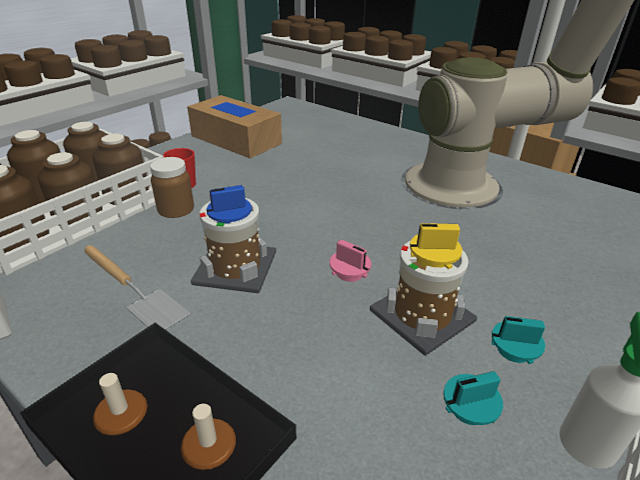

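The top view shows the things that could be confused with the target:
- yellow lid on a jar at (228,298)
- blue lid on a jar at (437,215)
- teal lids at (167,244) and (160,323)
- pink lid at (333,307)

The scene view shows the yellow lid at (438,245). I choose the yellow one, on the jar with the green mark at about (237,270) and the red mark at about (259,288).

```bash
cat > h.py <<'E'
from cell import *
import cv2,numpy as np
def ray(n,uv,z):
    c=get_calibration(n);V=np.array(c['view']);R,t=V[:3,:3],V[:3,3]
    d=R.T@np.array([(uv[0]-c['cx'])/c['fx'],(uv[1]-c['cy'])/c['fy'],1]);o=-R.T@t
    return o+d*(z-o[2])/d[2]
def proj(n,p):
    c=get_calibration(n);V=np.array(c['view']);q=V[:3,:3]@p+V[:3,3]
    return np.array([c['fx']*q[0]/q[2]+c['cx'],c['fy']*q[1]/q[2]+c['cy']])
def blobs(im,col,box):
    x0,y0,x1,y1=box;h=cv2.cvtColor(im[y0:y1,x0:x1],cv2.COLOR_RGB2HSV)
    lo,hi={'green':((45,100,50),(80,255,255)),'red':((0,150,90),(8,255,255)),'yellow':((20,120,60),(35,255,255)),'black':((0,0,0),(180,255,45))}[col]
    m=cv2.inRange(h,lo,hi);n,l,s,c=cv2.connectedComponentsWithStats(m)
    return [(s[i,4],np.round(c[i]+[x0,y0],1).tolist()) for i in range(1,n) if s[i,4]>5]
BOX={'top':(190,255,280,345),'scene':(390,215,475,285)}
E
python3 - <<'E'
from h import *
for n in('top','scene'):
    im=cv2.imread(f'pics/{n}0.png')[:,:,::-1].copy();P={}
    for c in('green','red','yellow','black'):
        b=blobs(im,c,BOX[n]);print(n,c,b)
        if c in('green','red'):
            P[c]=ray(n,max(b)[1],.125);print(P[c])
    g,r=P['green'][:2],P['red'][:2];d=r-g;print('chord',np.linalg.norm(d))
    # green->red clockwise: axis lies to the right of g->r
    ax=(g+r)/2+np.array([d[1],-d[0]])*.866;print('axis',ax,'green ang',np.degrees(np.arctan2(*(g-ax)[::-1])),'red',np.degrees(np.arctan2(*(r-ax)[::-1])))
    # collar outer contour
    x0,y0,x1,y1=BOX[n];cr=im[y0:y1,x0:x1,::-1]
    cv2.imwrite(f'pics/c_{n}.png',cv2.resize(cr,None,fx=4.4,fy=4.4,interpolation=cv2.INTER_CUBIC))
a=cv2.imread('pics/c_top.png');b=cv2.imread('pics/c_scene.png');H=max(a.shape[0],b.shape[0])
f=lambda i:cv2.copyMakeBorder(i,0,H-i.shape[0],0,0,0)
cv2.imwrite('pics/c0.png',np.hstack([f(a),f(b)])) 
E
```

```text
top green [(np.int32(42), [236.6, 269.1])]
[0.50830149 0.14971978 0.125     ]
top red [(np.int32(40), [258.0, 287.5])]
[0.47679177 0.11771041 0.125     ]
top yellow [(np.int32(1924), [227.7, 297.1])]
top black [(np.int32(16), [244.1, 282.0]), (np.int32(38), [230.6, 286.1]), (np.int32(48), [266.1, 305.8]), (np.int32(13), [258.3, 322.4])]
chord 0.04491617257227788
axis [0.46482651 0.16100251] green ang -14.548578735285684 red -74.55003429694044
scene green [(np.int32(34), [413.3, 266.0])]
[0.5061838 0.1499701 0.125    ]
scene red [(np.int32(23), [404.4, 248.0])]
[0.47509143 0.1179218  0.125     ]
scene yellow [(np.int32(1855), [436.8, 245.0])]
scene black [(np.int32(18), [430.6, 225.2]), (np.int32(12), [414.8, 244.2])]
chord 0.04465231576316956
axis [0.46288378 0.16087194] green ang -14.13189380476549 red -74.13334936642026
```

View pics/c0.png

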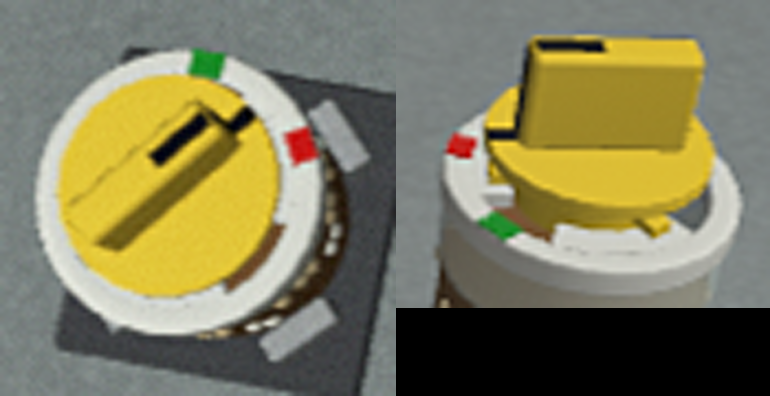

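The close crop confirms the choice. The yellow lid sits high with its lugs visible, and the black pointer at (244,282) lies between green (237,269) and red (258,287). Next I'll work out the lid's axis, the pointer angle and the approach.

```bash
python3 - <<'E'
from h import *
A=np.array([.4639,.1609])
for n,s,p in(('top',(230.6,286.1),(244.1,282.0)),('scene',(430.6,225.2),(414.8,244.2))):
    for q,z in((s,.1785),(p,.1425)):
        d=ray(n,q,z)[:2]-A;print(n,z,d+A,'r',np.linalg.norm(d),'ang',np.degrees(np.arctan2(d[1],d[0])))
# top face of the bar: bright yellow in the top view
for n in('top','scene'):
    im=cv2.imread(f'pics/{n}0.png')[:,:,::-1].copy();g=cv2.cvtColor(im,cv2.COLOR_RGB2HSV)
    x0,y0,x1,y1=BOX[n];h=g[y0:y1,x0:x1];m=(h[...,0]>18)&(h[...,0]<36)&(h[...,1]>100)
    v=h[...,2][m];print(n,np.histogram(v,bins=range(60,260,15)))
# stripe axis and sample top bar corners (from crop/4.4)
for n,pts in(('top',[(85,225),(212,120),(65,205),(200,105),(100,240),(238,140)]),('scene',[(530,38),(697,40),(704,66),(526,50)])):
    for q in pts:
        o=0 if n=='top' else 396
        print(n,q,ray(n,(BOX[n][0]+(q[0]-o)/4.4,BOX[n][1]+q[1]/4.4),.1785)[:2].round(4))
E
```

```text
top 0.1785 [0.47401376 0.14895125] r 0.015654418207773864 ang -49.754463654791124
top 0.1425 [0.48422208 0.13577815] r 0.03231245010844385 ang -51.029208994812514
scene 0.1785 [0.47144161 0.1509632 ] r 0.012474607886662213 ang -52.803065553198365
scene 0.1425 [0.47949853 0.13542654] r 0.029869904073054482 ang -58.51901614598695
top (array([  14,   17,   16,  146,   28,   25,   36,   40,   51,   88,  349,
       1140,    0]), array([ 60,  75,  90, 105, 120, 135, 150, 165, 180, 195, 210, 225, 240,
       255]))
scene (array([ 17,  17,  34,  91,  74,  73, 676,  78,  55,  61, 574, 115,   5]), array([ 60,  75,  90, 105, 120, 135, 150, 165, 180, 195, 210, 225, 240,
       255]))
top (85, 225) [0.4481 0.1797]
top (212, 120) [0.4786 0.138 ]
top (65, 205) [0.455 0.186]
top (200, 105) [0.4838 0.1417]
top (100, 240) [0.4429 0.175 ]
top (238, 140) [0.4714 0.1298]
scene (530, 38) [0.477  0.1377]
scene (697, 40) [0.4432 0.1809]
scene (704, 66) [0.4563 0.1891]
scene (526, 50) [0.4843 0.1401]
```

Axis at about (0.464, 0.161), which both views agree on to 2 mm. Green is at -14° and red at -74°. The pointer is at about -56°, inside the allowed 35–60° clockwise of green. First I'll travel at height, then turn the tool from yaw 162 to about 124.

Request:
{"fn": "play_rows", "kwargs": {"targets": [-0.0325, -0.0189, 0, 0, 0, 0, 0.088, -0.0325, -0.0189, 0, 0, 0, 0, 0.088, -0.0325, -0.0189, 0, 0, 0, 0, 0.088, -0.0325, -0.0189, 0, 0, 0, 0, 0.088, -0.0325, -0.0189, 0, 0, 0, 0, 0.088, -0.0325, -0.0189, 0, 0, 0, 0, 0.088, -0.0325, -0.0189, 0, 0, 0, 0, 0.088, -0.0325, -0.0189, 0, 0, 0, 0, 0.088, -0.0325, -0.0189, 0, 0, 0, 0, 0.088, -0.0325, -0.0189, 0, 0, 0, 0, 0.088, -0.0325, -0.0189, 0, 0, 0, 0, 0.088, -0.0325, -0.0189, 0, 0, 0, 0, 0.088, 0, 0, 0, 0, 0, 0.11, 0.088, 0, 0, 0, 0, 0, 0.11, 0.088, 0, 0, 0, 0, 0, 0.11, 0.088, 0, 0, 0, 0, 0, 0.11, 0.088, 0, 0, 0, 0, 0, 0.11, 0.088, 0, 0, 0, 0, 0, 0.11, 0.088, 0, 0, 0, 0, 0, 0, 0.088]}}

```text
time_s: 1.68
tcp_pos: [0.4769, 0.142, 0.3977]
tool_rot: [-179.3, -0.1, 122.3]
ft_force: [0.0, -0.7, -0.1]
grip_width: 0.995
```

Request:
{"fn": "play_rows", "kwargs": {"targets": [0.012, 0, 0, -0.012, 0, -0.03, 0.088, 0.011, -0.001, 0, 0, 0, 0, 0.088, 0, 0, 0, 0, 0, 0, 0.088, 0, 0, 0, 0, 0, 0, 0.088]}}

```text
time_s: 2.02
tcp_pos: [0.4616, 0.163, 0.3972]
tool_rot: [180.0, -0.2, 124.8]
ft_force: [1.0, 0.6, -0.5]
grip_width: 0.998
```

```bash
python3 - <<'E'
from h import *
o=get_obs();print(o['tcp_pos'],o['tool_rot'],o['time_s'])
a=snapshot('top');b=snapshot('scene')
cv2.imwrite('pics/p1.png',np.hstack([cv2.resize(i[y:y+h,x:x+w],(400,400)) for i,x,y,w,h in((a,150,200,200,200),(b,350,120,200,200))])[:,:,::-1])
E
```

```text
[0.46164823 0.16295364 0.39723387] [179.95595159  -0.21164811 124.81591552] 2.0167
```

View pics/p1.png

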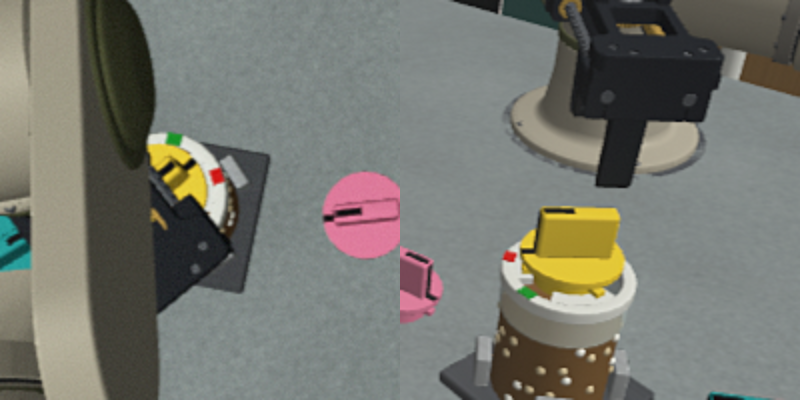

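The crop shows the gripper above the jar, with the jaws straddling the bar and parallel to it. Descending.

Request:
{"fn": "play_rows", "kwargs": {"targets": [-0.003, 0, 0.02, 0, 0, 0, 0.088, 0, 0, 0.02, 0, 0, 0, 0.088, 0, 0, 0.02, 0, 0, 0, 0.088, 0, 0, 0.012, 0, 0, 0, 0.088, 0, 0, 0, 0, 0, 0, 0.088, 0, 0, 0, 0, 0, 0, 0.088]}}

```text
time_s: 2.62
tcp_pos: [0.4644, 0.1598, 0.3238]
tool_rot: [179.8, -0.1, 124.9]
ft_force: [-0.2, -0.3, 0.7]
grip_width: 0.993
```

Request:
{"fn": "play_rows", "kwargs": {"targets": [0, 0, 0.008, 0, 0, 0, 0.05, 0, 0, 0, 0, 0, 0, 0.05, 0, 0, 0, 0, 0, 0, 0.03, 0, 0, 0, 0, 0, 0, 0.03, 0, 0, 0, 0, 0, 0, 0.03, 0, 0, 0, 0, 0, 0, 0.01, 0, 0, 0, 0, 0, 0, 0.01, 0, 0, 0, 0, 0, 0, 0.01, 0, 0, 0, 0, 0, 0, 0.01, 0, 0, 0, 0, 0, 0, 0.01, 0, 0, 0, 0, 0, 0, 0.01, 0, 0, 0, 0, 0, 0, 0.01]}}

```text
time_s: 3.62
tcp_pos: [0.4652, 0.1598, 0.3188]
tool_rot: [179.5, 0.1, 124.9]
ft_force: [0.1, 0.2, 0.5]
grip_width: 0.181
```

Gripped at 16 mm. The pointer is now at about -55°, so I'll turn anticlockwise about 41° to green.

Request:
{"fn": "play_rows", "kwargs": {"targets": [0, 0, 0, 0, 0, -0.06, 0.01, 0, 0, 0, 0, 0, -0.06, 0.01, 0, 0, 0, 0, 0, -0.06, 0.01, 0, 0, 0, 0, 0, -0.06, 0.01, 0, 0, 0, 0, 0, -0.06, 0.01, 0, 0, 0, 0, 0, -0.06, 0.01, 0, 0, 0, 0, 0, -0.06, 0.01, 0, 0, 0, 0, 0, -0.06, 0.01, 0, 0, 0, 0, 0, -0.06, 0.01, 0, 0, 0, 0, 0, 0, 0.01, 0, 0, 0, 0, 0, 0, 0.01]}}

```text
time_s: 4.53
tcp_pos: [0.4649, 0.1602, 0.3183]
tool_rot: [179.6, 0.2, 157.3]
ft_force: [-0.4, -0.1, -1.1]
grip_width: 0.178
```

Request:
{"fn": "play_rows", "kwargs": {"targets": [0, 0, 0, 0, 0, -0.07, 0.01, 0, 0, 0, 0, 0, -0.07, 0.01, 0, 0, 0, 0, 0, 0, 0.01, 0, 0, 0, 0, 0, 0, 0.01]}}

```text
time_s: 4.87
tcp_pos: [0.4648, 0.1602, 0.318]
tool_rot: [179.6, 0.3, 165.1]
ft_force: [-0.8, 0.2, 0.1]
grip_width: 0.178
```

Pointer at about -15°, with green at about -14°. I'll lower gently while gripped, in small steps.

Request:
{"fn": "play_rows", "kwargs": {"targets": [0, 0, 0.003, 0, 0, 0, 0.01, 0, 0, 0.003, 0, 0, 0, 0.01, 0, 0, 0.003, 0, 0, 0, 0.01, 0, 0, 0, 0, 0, 0, 0.01]}}

```text
time_s: 5.2
tcp_pos: [0.4648, 0.1602, 0.3079]
tool_rot: [179.6, 0.2, 164.7]
ft_force: [-0.4, -0.2, -1.4]
grip_width: 0.176
```

Request:
{"fn": "play_rows", "kwargs": {"targets": [0, 0, 0.0015, 0, 0, 0, 0.01, 0, 0, 0, 0, 0, 0, 0.01, 0, 0, 0.001, 0, 0, 0, 0.01, 0, 0, 0, 0, 0, 0, 0.01]}}

```text
time_s: 5.53
tcp_pos: [0.4651, 0.1603, 0.3075]
tool_rot: [179.6, 0.4, 164.6]
ft_force: [-0.7, 0.4, -0.7]
grip_width: 0.182
```

```bash
python3 - <<'E'
from h import *
o=get_obs();print(o['tcp_pos'],o['tool_rot'],o['ft_force'])
b=snapshot('scene')
cv2.imwrite('pics/p2.png',cv2.resize(b[180:310,370:500],(600,600),interpolation=cv2.INTER_CUBIC)[:,:,::-1])
E
```

```text
[0.46508137 0.16032167 0.30746547] [179.58541344   0.37027214 164.61248206] [-0.7402616   0.36211667 -0.71413508]
```

View pics/p2.png

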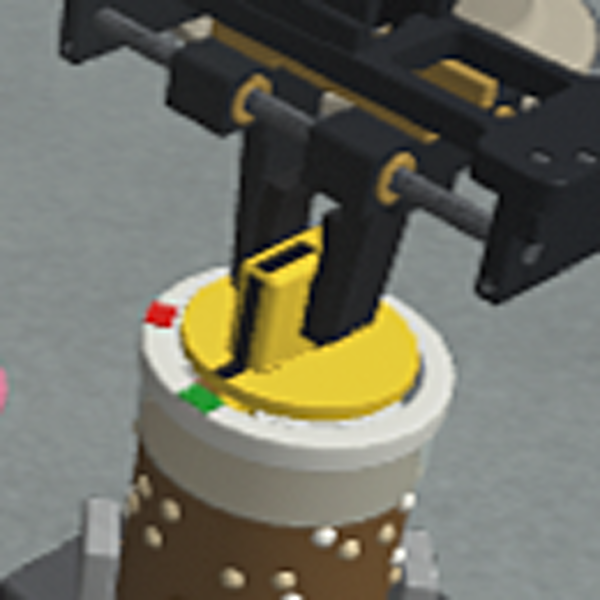

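The picture shows the lid nearly flush with the collar and the pointer at the green mark (crop (230,370) against (200,398)). I'll lower the last millimetre.

Request:
{"fn": "play_rows", "kwargs": {"targets": [0, 0, 0.003, 0, 0, 0, 0.01, 0, 0, 0, 0, 0, 0, 0.01, 0, 0, 0, 0, 0, 0, 0.01]}}

```text
time_s: 5.83
tcp_pos: [0.4655, 0.1603, 0.3075]
tool_rot: [179.5, 0.6, 164.6]
ft_force: [0.9, -0.9, -0.5]
grip_width: 0.176
```

It is resting at the bottom. Now clockwise about 59° to red.

Request:
{"fn": "play_rows", "kwargs": {"targets": [0, 0, 0, 0, 0, 0.06, 0.01, 0, 0, 0, 0, 0, 0.06, 0.01, 0, 0, 0, 0, 0, 0.06, 0.01, 0, 0, 0, 0, 0, 0.06, 0.01, 0, 0, 0, 0, 0, 0.06, 0.01, 0, 0, 0, 0, 0, 0.06, 0.01, 0, 0, 0, 0, 0, 0.06, 0.01, 0, 0, 0, 0, 0, 0.06, 0.01, 0, 0, 0, 0, 0, 0.06, 0.01, 0, 0, 0, 0, 0, 0.06, 0.01, 0, 0, 0, 0, 0, 0.06, 0.01, 0, 0, 0, 0, 0, 0.06, 0.01, 0, 0, 0, 0, 0, 0.06, 0.01, 0, 0, 0, 0, 0, 0.06, 0.01, 0, 0, 0, 0, 0, 0, 0.01, 0, 0, 0, 0, 0, 0, 0.01]}}

```text
time_s: 7.17
tcp_pos: [0.4663, 0.1594, 0.3067]
tool_rot: [179.3, 0.3, 114.3]
ft_force: [-1.1, -0.2, 4.4]
grip_width: 0.175
```

Request:
{"fn": "play_rows", "kwargs": {"targets": [0, 0, 0, 0, 0, 0.06, 0.01, 0, 0, 0, 0, 0, 0.06, 0.01, 0, 0, 0, 0, 0, 0.03, 0.01, 0, 0, 0, 0, 0, 0, 0.01, 0, 0, 0, 0, 0, 0, 0.01]}}

```text
time_s: 7.58
tcp_pos: [0.4661, 0.1593, 0.3067]
tool_rot: [179.4, 0.2, 105.9]
ft_force: [-1.9, 0.4, 3.5]
grip_width: 0.176
```

```bash
python3 - <<'E'
from h import *
b=snapshot('scene')
cv2.imwrite('pics/p3.png',cv2.resize(b[180:310,370:500],(600,600),interpolation=cv2.INTER_CUBIC)[:,:,::-1])
E
```

```text
(no output)
```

View pics/p3.png

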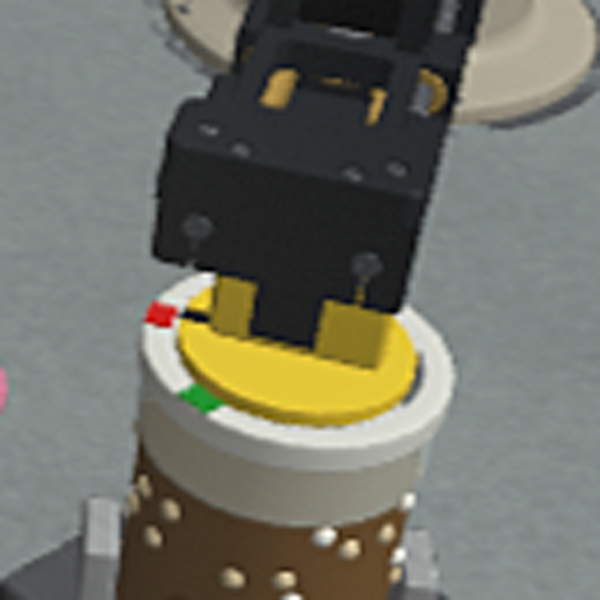

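The lid is flush and its pointer (195,316) meets the red mark (160,315). I'll open the jaws, then rise straight up.

Request:
{"fn": "play_rows", "kwargs": {"targets": [0, 0, 0, 0, 0, 0, 0.03, 0, 0, 0, 0, 0, 0, 0.05, 0, 0, 0, 0, 0, 0, 0.06, 0, 0, 0, 0, 0, 0, 0.06, 0, 0, 0, 0, 0, 0, 0.06, 0, 0, 0, 0, 0, 0, 0.06, 0, 0, 0, 0, 0, 0, 0.06]}}

```text
time_s: 8.22
tcp_pos: [0.4662, 0.1593, 0.3053]
tool_rot: [179.4, 0.2, 106.1]
ft_force: [0.7, -0.1, -0.6]
grip_width: 0.673
```

Request:
{"fn": "play_rows", "kwargs": {"targets": [0, 0, -0.01, 0, 0, 0, 0.06, 0, 0, -0.02, 0, 0, 0, 0.06, 0, 0, -0.03, 0, 0, 0, 0.06, 0, 0, -0.03, 0, 0, 0, 0.06, 0, 0, -0.03, 0, 0, 0, 0.06, 0, 0, 0, 0, 0, 0, 0.06, 0, 0, 0, 0, 0, 0, 0.06]}}

```text
time_s: 8.8
tcp_pos: [0.464, 0.1593, 0.4341]
tool_rot: [179.5, 0.2, 106.1]
ft_force: [0.0, -0.6, -0.7]
grip_width: 0.681
```

```bash
python3 - <<'E'
from h import *
b=snapshot('scene');g=snapshot('scene')
a=cv2.imread('pics/scene0.png')[:,:,::-1]
print('blue diff',np.abs(a[180:225,195:265].astype(int)-b[180:225,195:265]).mean())
r=max(blobs(b,'red',(390,215,475,285)))[1];k=blobs(b,'black',(400,225,475,285));print(r,k,get_obs()['time_s'])
cv2.imwrite('pics/p4.png',cv2.resize(b[180:310,370:500],(600,600),interpolation=cv2.INTER_CUBIC)[:,:,::-1])
A=np.array([.4639,.1609])
for s,p in k:
  for z in(.131,.167):
    d=ray('scene',p,z)[:2]-A;print(s,z,np.linalg.norm(d),np.degrees(np.arctan2(d[1],d[0])))
E
```

```text
blue diff 4.071111111111111
[404.4, 248.0] [(np.int32(21), [427.3, 231.0]), (np.int32(8), [412.4, 248.4])] 8.9
21 0.131 0.056089719926526935 -142.94728319811233
21 0.167 0.015218595476009043 -60.809662782956025
8 0.131 0.03199932115667908 -67.53770281787922
8 0.167 0.06015451641301837 -9.02048995167239
```

View pics/p4.png

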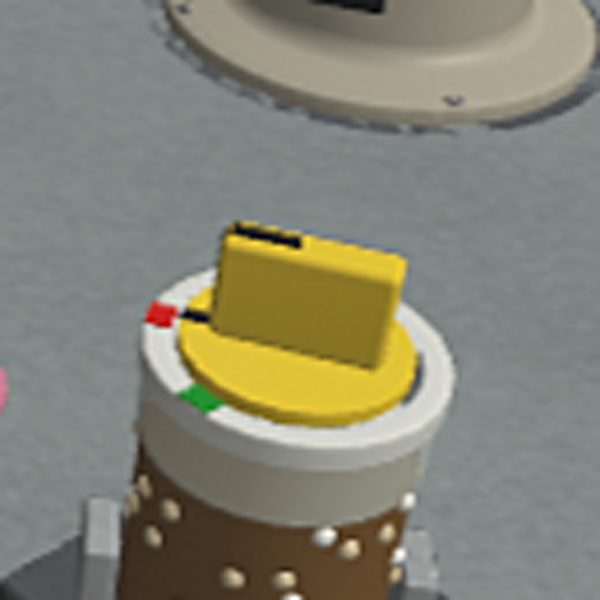

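The lid is level and down with the pointer at red, and the gripper is well clear. The blue lid's picture patch is unchanged apart from image noise. Handing in.

```bash
python3 -c "
from cell import *
print(sign_off())"
```

```text
the job is handed in; nothing more can be done
None
```

I gripped the yellow lid by its bar and turned it back about 40° anticlockwise to the green mark. I then lowered it about 11 mm into the thread, screwed it about 59° clockwise to the red mark, let go and moved the gripper about 13 cm clear. The job was handed in at about 9 s; the hand-in gave no verdict.

- **Lid position:** the last picture shows the lid level and flush on the collar with its pointer at the red mark.
- **Pointer angle:** the two measurements disagree. Gripper yaw puts the pointer at -74° and red at about -74°, while the pixel estimate puts it at -67.5°. That 7° gap is well inside the 20° allowance, and I put it down to the lid's sideways play and a blob of only 8 pixels.
- **Lowering:** the descent read 10.5 to 11.3 mm on the arm, against 11.5 mm expected. It stopped going down when pressed further.
- **Blue lid:** I only compared its picture patch before and after, which differed by about 4 grey levels. I took that as image noise, and the arm was never lowered near it.

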